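Pack the last pigment jar and shut the easel's drawer

ROBOT

A 7-joint arm with a two-finger parallel gripper is mounted at the origin on the work surface. World frame = base frame: x ahead of the robot, y to its left, z up, the work surface at z = 0. Lengths are in m, angles in rad, forces in N, time in s.
With the tool pointing down it reaches from about 0.4 to 0.9 m from the base axis. Payload 5.5 kg.
Tool frame: the origin (TCP) lies on the centre line of the jaws, within the pads' length; the fingertips stand 17 mm ahead of it and the grasp point (between the pads) lies 2 mm behind it (tip_extent is the distance from the TCP to the fingertips, in m); z points along the fingers, y is the line along which they close (so a half turn about z gives the same grasp; the last joint's range is limited). The gripper opens to 92 mm and grips with 3 to 60 N. Pads are 19 mm wide; open, the fingers measure 130 mm over their backs; the gripper's body (75 mm by 190 mm) begins 47 mm behind the grasp point.
Start: joints at [-0.939, 0.501, -0.427, 1.55, 0.221, 1.138, -0.21], TCP at [0.234, 0.606, 0.217] pointing down, gripper open.
Joint ranges: [-2.88, 2.88], [-0.31, 2.03], [-1.54, 1.56], [0.2, 2.42], [-1.41, 4.55], [0.19, 2.02], [-2.57, 2.57]. Speed limits (rad/s): [2.57, 2.57, 3.14, 3.14, 3.14, 3.14, 3.14].

INTERFACE

Orientations are given as a unit quaternion [w, x, y, z].
In Python, from workcell import sense, grab_frame, sign_off, tip_extent gives the robot as it stands.
- The arm moves only by the tool apply_moves, never from a script. Its argument "commands" is a list of rows, each a list of 3 entries, a list of its own where there are three numbers: the turn, a rotation vector about the tool's x, y, z in rad, then the shift along the tool's x, y, z in mm, then the gripper command: -1 is fully open, 1 is shut, values between are in proportion. In form: [[[wx, wy, wz], [dx, dy, dz], claw], ...]. A call has 1 to 20 rows; each row shifts and turns the commanded pose from where the row before left it, along the tool's axes as they then stand; what a row does not reach is not made up. A row lasts 1/10 s, in which the tool goes at most 50 mm and 8.59 degrees, less where a joint would pass 70% of its speed; a pose out of reach is approached as far as the arm can. A call with a gripper value outside its range is refused whole. The fingers move at their own pace and stop on an object; "grip_force" is the grip in N (left out, the last holds). Time passes only in rows, so rows that do not move let the fingers close. It gives the time, the measured TCP pose, the force, the opening and the grip force at its end, in the units of the state.
- sense(): the state, without advancing time (a new reading comes with each control period).
- grab_frame(name): name is "scene" or "top" or "wrist"; returns a dict with "img" (420x560x3 uint8, red, green, blue), "K" (3x3 intrinsics, pixels), "T" (4x4, takes a point from camera to world coordinates); the wrist camera has in their place "hand_eye" (4x4, takes a point from camera to tool coordinates, whose origin is the TCP and whose axes are the flange's). Camera axes: x right, y down, z forward; pixel columns grow to the right and rows downward; lengths in m; the calibration is good to about 2 mm. A picture is of the moment at which its call begins: read the wrist's pose just before it. There is no depth.
- sign_off(): hands the job in; it is judged then, once.
The state is a dict: "time_s": time; "joint_pos": joint angles; "joint_vel": joint speeds; "joint_efforts": joint torques, N m; "ee_pos": TCP position; "eef_rot": TCP orientation; "force": force on the tool from outside, world axes, zero at the start; "wrist_torque": the same for the moment, N m; "opening": opening from 0.0 (shut) to 1.0 (fully open); "gripper_force": force on a finger pad.
Only numpy, scipy, OpenCV 4.12 (cv2) and the standard library are available. Lean on these libraries where they do the work, as an engineer would, in place of code of your own. Each camera call takes 0.05 s, during which the arm holds its last target. There are 200 camera calls.

TASK

Set the loose six-sided pigment jar gently down in the open drawer of the table easel, nested into the two jars that stand there so that its flat sides lie against both of theirs. Then slide the drawer fully home: it runs on one centre rail and binds if pushed off-centre, so push it along its centre line and do not force it. Lean the tool back to clear the wet painting, which must not be touched, and leave the other things on the table where they are.

Things in the scene. Friction and masses are not known exactly. Their poses are not given: they have to be found in the camera images.
- easel: Wooden table box easel (fixed): box 340 long, 250 wide, 112 mm tall with a painting held on top. Origin: centre of the box's underside, on the table. x along the box, y across it, z up. The drawer comes out of the open mouth at its -x end, 170 mm from the origin, over a base board 12 mm thick that runs on to 360 mm from the origin and carries a centre rail 12 mm wide, to 22 mm above the table.
- painting: Wet painting on stretched canvas, 360 wide, 225 tall, 17 mm thick, clamped on the easel (fixed). Origin: its centre; x its width (along the easel's x), z up its slope (it leans back 15 degrees). It spans 125 to 345 mm above the table and stands out 10 mm beyond the mouth, over the drawer: a vertical gripper would hit its edge before the drawer is shut.
- drawer: The easel's loose wooden drawer, 0.85 kg. Its axes agree with the easel's; shut, its origin is 14 mm above the easel's; at first it is 140 to 165 mm open, i.e. so far towards the easel's -x. It rides the centre rail by a 46 mm shoe under its front, 1.5 mm play each side: it runs with 2 to 5 N if pushed within 15 mm of the centre line; 30 mm off, it twists (4 degrees) and binds.
- drawer_front (a point): Centre of the outer face of the drawer's front panel, 45 mm above the table: the place to push, towards the drawer's +x; axes as the drawer's. Panel 12 thick, 250 wide, from 23 to 85 mm above the table, but only to 67 mm within 43 mm of its middle (finger notch). Shut, this point is 182 mm from the easel's origin towards -x and the panel bears on the box.
- drawer_floor (a point): Centre of the floor of the drawer's front compartment (30 mm above the table; 133 long in x, 172 wide in y). Its side walls are 45 mm tall, 6 thick; the divider behind it 40 tall; the front panel, 67 mm in front of this point, 55 mm above this floor. Paint tubes lie behind the divider. Axes as the drawer's.
- jar_mid (a point): The loose hexagonal pigment jar on the table: white, black round lid; centre, 32 mm above its foot. 50 mm across flats, 57.7 across corners, 64 tall (hexagonal body up to 48, lid 43 in diameter above it), 0.1 kg. Two of its flat sides face its own +y and -y, the others at 60 degrees from these; corners at +x and -x.
- packed_a_mid (a point): First of the two like jars that stand loose in the drawer's front compartment, side by side across the drawer with a flat side of each against the other and a corner nearly touching the divider; centre, 32 mm above its foot. Same sizes and axes as the loose jar. It is the one on the drawer's -y side.
- packed_b_mid (a point): The second of the two jars in the drawer, on the +y side of the first; centre, 32 mm above its foot. The loose jar belongs on the front (-x) side of the two, in the notch between them, its centre 43 mm in front of their row.
- tin_mid (a point): Round flat aluminium tin, 62 in diameter, 36 mm tall, not part of the job; centre.
- palette_knife: Palette knife lying flat, about 190 mm long, not part of the job; origin under the end of its handle near the blade, blade towards +x.
- brush: Paint brush lying flat, 220 mm long, not part of the job; origin under its middle.
- paint_bottle: Round white paint bottle, 58 in diameter, 150 mm tall, standing, not part of the job; origin under its centre.

How it is judged:
By the outcome, as a careful person would: the job done as asked, in the order asked, and still so for the second after the job is handed in, with the robot touching nothing.
It also fails if it takes over 50 s, if anything falls off the work surface, if the arm or the gripper's body presses on something with over 40 N, if the wrist force passes 120 N, or if a joint passes its speed limit or range.

## Working session

There is one attempt and no reset: what is moved stays moved. The work goes in short steps, Python scripts to look and compute and a tool call to move; the robot and the scene stay as the last step left them, time stands still between calls to the robot, and variables do not carry over. Pictures are saved under pics/ and viewed, at most 10 in all, crops included, and the job is handed in when it is done.

Besides the shell and the picture viewer there is one more tool, called after "Request:" by a JSON object that holds its "name" and its "arguments", one argument or row to a line. apply_moves: Moves the arm, as the interface text tells. Its arguments: {"type":"object","properties":{"commands":{"type":"array","items":{"type":"array"}},"grip_force":{"type":"number"}},"required":["commands"]}

```bash
mkdir -p pics; python3 - <<'E'
from workcell import sense, grab_frame, tip_extent
import cv2,numpy as np
s=sense();print({k:np.round(v,3).tolist() for k,v in s.items()}, tip_extent if not callable(tip_extent) else tip_extent())
for n in("scene","top"):
    f=grab_frame(n);cv2.imwrite(f"pics/{n}0.png",cv2.resize(f["img"][:,:,::-1],(800,600),interpolation=cv2.INTER_CUBIC))
    np.savez(f"{n}0.npz",**f);print(n,f["K"].round(1).tolist(),f["T"].round(3).tolist())
E
```

```text
{'time_s': 0.0, 'joint_pos': [-0.939, 0.502, -0.427, 1.551, 0.221, 1.138, -0.21], 'joint_vel': [-0.001, -0.001, 0.001, 0.0, -0.0, 0.001, 0.0], 'joint_efforts': [0.001, -56.659, -5.816, -27.911, -0.069, 0.031, 0.0], 'ee_pos': [0.234, 0.606, 0.216], 'eef_rot': [-0.0, 0.183, 0.983, -0.001], 'force': [-1.017, -0.047, 0.183], 'wrist_torque': [-0.031, -0.018, -0.031], 'gripper_force': 0.0, 'opening': 0.998} 0.017
scene [[468.2, 0.0, 276.9], [0.0, 468.2, 218.3], [0.0, 0.0, 1.0]] [[0.116, 0.591, -0.798, 1.496], [0.993, -0.053, 0.105, -0.021], [0.019, -0.805, -0.593, 0.905], [0.0, 0.0, 0.0, 1.0]]
top [[445.1, 0.0, 281.8], [0.0, 445.1, 211.3], [0.0, 0.0, 1.0]] [[0.027, -0.986, 0.163, 0.33], [-0.999, -0.032, -0.031, 0.111], [0.036, -0.162, -0.986, 1.165], [0.0, 0.0, 0.0, 1.0]]
```

View pics/top0.png

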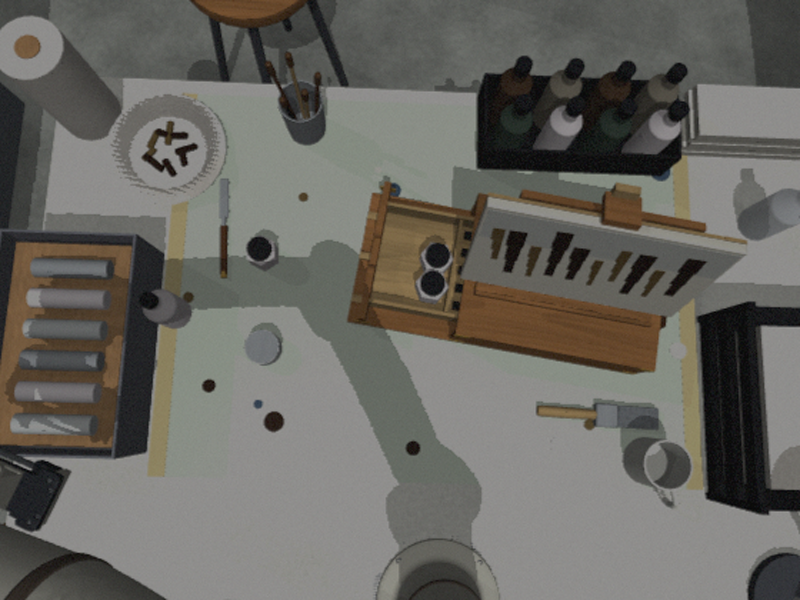

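View pics/scene0.png

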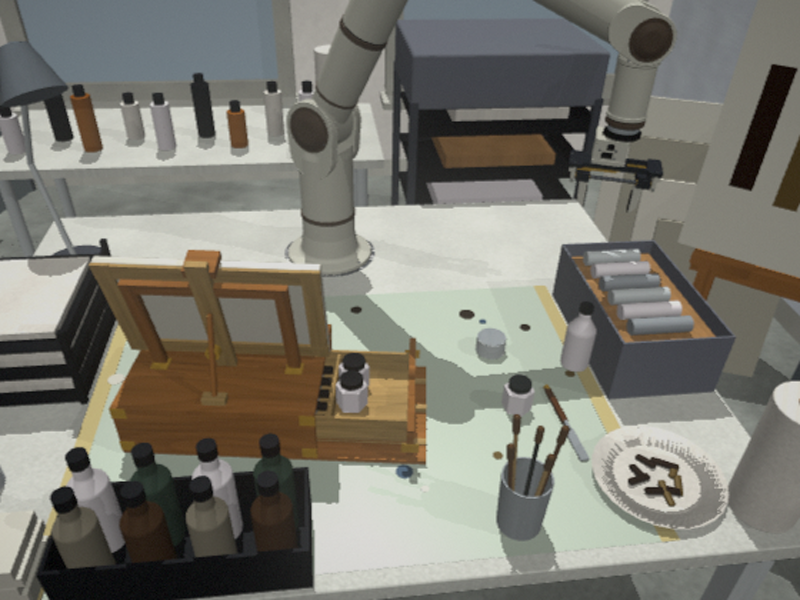

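The top view shows the loose jar's lid at about (260,249), the packed jars' lids at (436,257) and (432,284), the drawer front around x=365, and the painting on the right. All pixels are in the 800-wide picture. I'll enlarge that region next.

```bash
python3 - <<'E'
import cv2,numpy as np
f=np.load("top0.npz");im=f["img"][125:245,150:350,::-1]
im=cv2.convertScaleAbs(im,alpha=1.5)
cv2.imwrite("pics/c1.png",cv2.resize(im,None,fx=4,fy=4,interpolation=cv2.INTER_CUBIC))
E
```

```text
(no output)
```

View pics/c1.png

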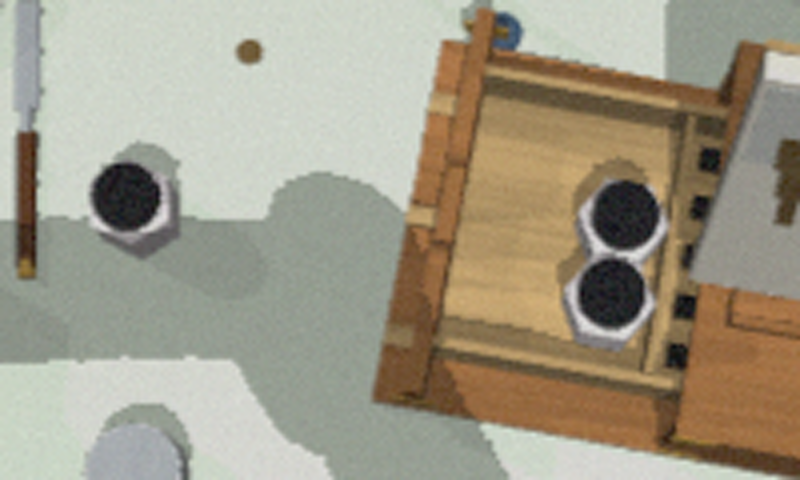

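```bash
cat > h.py <<'E'
import numpy as np,cv2
from scipy.spatial.transform import Rotation as R
def ray(K,T,u,v,z):
    d=T[:3,:3]@np.linalg.solve(K,[u,v,1.]);c=T[:3,3];return c+d*(z-c[2])/d[2]
def proj(K,T,P):
    P=np.atleast_2d(P);c=(P-T[:3,3])@T[:3,:3];p=c@K.T;return p[:,:2]/p[:,2:]
def pose(s):
    q=s["eef_rot"];T=np.eye(4);T[:3,:3]=R.from_quat([q[1],q[2],q[3],q[0]]).as_matrix();T[:3,3]=s["ee_pos"];return T
E
python3 - <<'E'
from h import *
f=np.load("top0.npz");K,T=f["K"],f["T"]
for n,x,y,z in[("jar",126,196,.064),("b",624,214,.094),("a",612,293,.094),("paneltop+y",486,8,.085),("wallup_front",490,68,.075),("wallup_back",690,103,.075),("walllo_front",440,350,.075),("walllo_back",680,382,.075),("base+",442,42,.012),("base-",375,402,.012),("tin",136,470,.036),("boxR-",665,445,.112),("knifeend",27,275,.01)]:
    print(n,ray(K,T,149.6+x/4,124.6+y/4,z).round(4))
s=np.load("scene0.npz")
for n,x,y,z in[("jar",519,383,.064),("b",352,380,.094),("a",356,362,.094)]:
    print(n,ray(s["K"],s["T"],x*.7,y*.7,z).round(4))
E
```

```text
jar [0.6006 0.333  0.064 ]
b [0.5928 0.0205 0.094 ]
a [0.5428 0.027  0.094 ]
paneltop+y [0.726 0.11  0.085]
wallup_front [0.6899 0.1062 0.075 ]
wallup_back [ 0.6716 -0.0219  0.075 ]
walllo_front [0.5069 0.1316 0.075 ]
walllo_back [ 0.4917 -0.0179  0.075 ]
base+ [0.7276 0.1388 0.012 ]
base- [0.4815 0.1739 0.012 ]
tin [0.4303 0.3211 0.036 ]
boxR- [ 0.448 -0.005  0.112]
knifeend [0.5584 0.4049 0.01  ]
jar [0.6069 0.3317 0.064 ]
b [0.6022 0.0215 0.094 ]
a [0.5536 0.032  0.094 ]
```

```bash
python3 - <<'E'
from h import *
from workcell import *
s=sense();f=grab_frame("wrist");np.savez("w0.npz",P=pose(s),**f)
print(f["K"].round(1).tolist(),f["hand_eye"].round(4).tolist())
P=pose(s);print(P.round(3).tolist())
C=P@f["hand_eye"];print(C[:3,3].round(3),C[:3,2].round(3),C[:3,0].round(2))
print(proj(f["K"],C,[[.603,.333,.064],[.57,.08,.09]]).round())
E
```

```text
[[346.8, 0.0, 278.4], [0.0, 346.8, 205.6], [0.0, 0.0, 1.0]] [[0.0001, -0.9633, -0.2686, 0.0718], [1.0, 0.0001, 0.0001, 0.0004], [-0.0001, -0.2686, 0.9633, -0.1666], [0.0, 0.0, 0.0, 1.0]]
[[-0.933, 0.36, -0.001, 0.234], [0.36, 0.933, -0.002, 0.606], [0.0, -0.002, -1.0, 0.216], [0.0, 0.0, 0.0, 1.0]]
[0.167 0.632 0.383] [ 0.25  -0.098 -0.963] [ 0.36  0.93 -0.  ]
[[184. 525.]
 [-15. 582.]]
```

Request:
{"name": "apply_moves", "arguments": {
  "commands": [
    [[0,0,0],[-34,-16,-6],-1],
    [[0,0,0],[-34,-16,-6],-1],
    [[0,0,0],[-34,-16,-6],-1],
    [[0,0,0],[-34,-16,-6],-1],
    [[0,0,0],[-34,-16,-6],-1],
    [[0,0,0],[-34,-16,-6],-1],
    [[0,0,0],[-34,-16,-6],-1],
    [[0,0,0],[-34,-16,-6],-1],
    [[0,0,0],[-34,-16,-6],-1],
    [[0,0,0],[-34,-16,-6],-1],
    [[0,0,0],[-34,-16,-6],-1],
    [[0,0,0],[-34,-16,-6],-1],
    [[0,0,0],[-34,-16,-6],-1],
    [[0,0,0],[-34,-16,-6],-1]
  ]
}}

```text
time_s: 1.55
ee_pos: [0.5982, 0.2245, 0.3011]
eef_rot: [-0.0, 0.183, 0.983, -0.0]
force: [0.0, 0.0, -0.1]
opening: 1.0
gripper_force: 0.0
```

Request:
{"name": "apply_moves", "arguments": {
  "commands": [
    [[0,0,0.149],[0,0,0],-1],
    [[0,0,0.149],[0,0,0],-1],
    [[0,0,0.149],[0,0,0],-1],
    [[0,0,0.149],[0,0,0],-1],
    [[0,0,0.149],[0,0,0],-1],
    [[0,0,0.149],[0,0,0],-1],
    [[0,0,0.149],[0,0,0],-1],
    [[0,0,0.149],[0,0,0],-1],
    [[0,0,0.149],[0,0,0],-1],
    [[0,0,0],[0,0,0],-1],
    [[0,0,0],[0,0,0],-1]
  ]
}}

```text
time_s: 2.65
ee_pos: [0.5973, 0.2259, 0.3008]
eef_rot: [-0.0, 0.753, 0.658, -0.0]
force: [0.0, -0.8, -0.4]
opening: 0.996
gripper_force: 0.0
```

```bash
python3 - <<'E'
from h import *
from workcell import *
s=sense();f=grab_frame("wrist");np.savez("w1.npz",P=pose(s),**f)
print(s["time_s"],pose(s).round(3).tolist(),np.round(s["joint_pos"],2))
im=cv2.convertScaleAbs(f["img"][:,:,::-1],alpha=1.4)
cv2.imwrite("pics/w1.png",cv2.resize(im,(800,600),interpolation=cv2.INTER_CUBIC))
E
```

```text
2.65 [[0.134, 0.991, -0.001, 0.597], [0.991, -0.134, -0.0, 0.226], [-0.0, -0.0, -1.0, 0.301], [0.0, 0.0, 0.0, 1.0]] [-0.38  0.38 -0.03  1.49  0.01  1.27 -0.55]
```

View pics/w1.png

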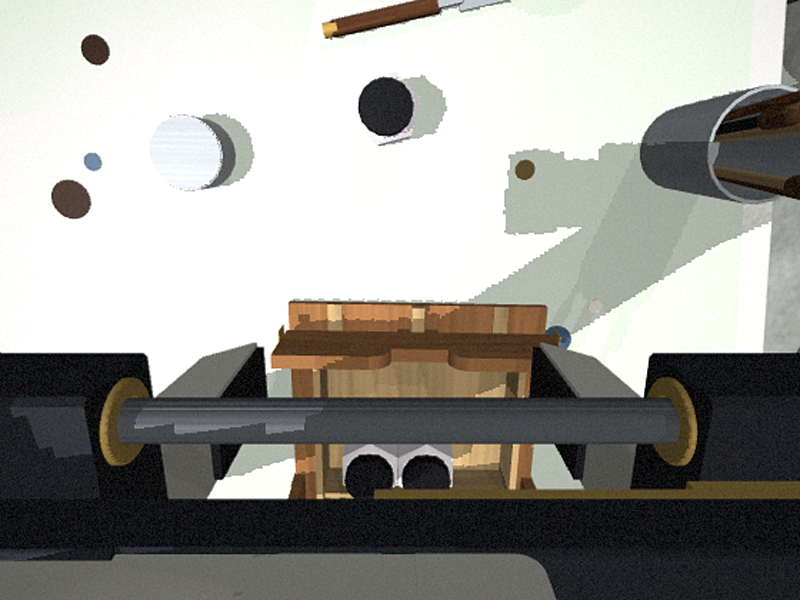

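The wrist view shows the jar lid at about (386,106), the drawer's front panel top at y≈350 with the notch at x≈390–450, and the packed jars at (370,475) and (427,475). I need contrast crops.

```bash
python3 - <<'E'
from h import *
f=np.load("w1.npz");g=f["img"][:,:,::-1]
A=g[40:115,230:320];B=g[200:350,190:390]
A=cv2.resize(A,None,fx=4,fy=4,interpolation=cv2.INTER_CUBIC);B=cv2.resize(B,None,fx=4,fy=4,interpolation=cv2.INTER_CUBIC)
c=np.zeros((600,800,3),np.uint8);c[:]=B
c[300:600,:360]=np.where(True,A,0) if False else c[300:600,:360]
cv2.imwrite("pics/w1d.png",c)
A=g[40:115,230:330];cv2.imwrite("pics/w1j.png",cv2.resize(A,None,fx=8,fy=8,interpolation=cv2.INTER_CUBIC))
E
```

```text
(no output)
```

View pics/w1d.png

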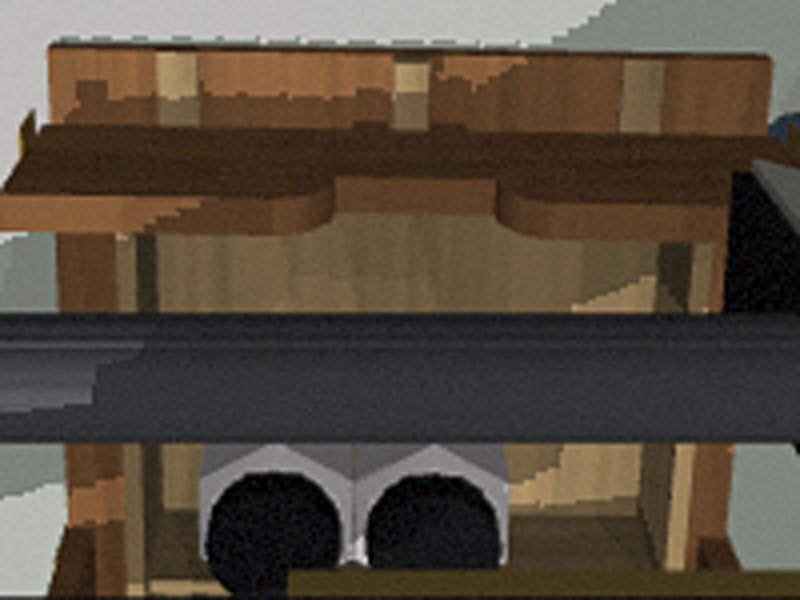

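View pics/w1j.png

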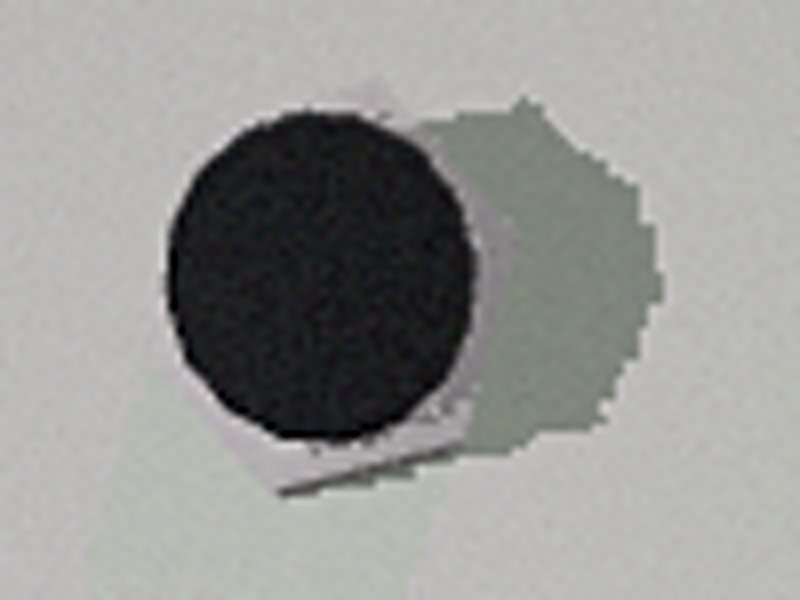

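```bash
cat >> h.py <<'E'
XE=np.array([-.141,-.990]);
E
python3 - <<'E'
from h import *
f=np.load("w1.npz");K=f["K"];C=f["P"]@f["hand_eye"]
def J(x,y,z):return ray(K,C,229.6+x/8,39.6+y/8,z)[:2]
def D(x,y,z):return ray(K,C,189.6+x/4,199.6+y/4,z)[:2]
print("jar lid",J(320,275,.064).round(4))
c={n:J(*p,.048) for n,p in dict(bl=(278,488),br=(468,438),r=(515,245),t=(375,80)).items()}
for k,v in c.items():print(k,v.round(4),np.linalg.norm(v-J(320,275,.064)).round(4))
d=c["br"]-c["bl"];print("edge len",np.linalg.norm(d).round(4),"ang",np.degrees(np.arctan2(d[1],d[0])).round(1))
for n,x,y,z in[("lid a",274.5,540,.094),("lid b",434,540.5,.094),("apex a",280,447,.078),("apex b",435,447,.078),("contact",353,480,.078),("la",200,485,.078),("rb",508,487,.078),("base-",48,45,.012),("base+",770,57,.012),("notchL",333,179,.067),("notchR",498,181,.067),("frontL",310,193,.085),("frontR",520,202,.085),("panel-",2,191,.085),("panel725",725,207,.085),("walltop-",122,560,.075),("walltop-2",118,240,.075),("walltop+",690,460,.075),("walltop+2",716,250,.075)]:print(n,D(x,y,z).round(4))
E
```

```text
jar lid [0.603  0.3354]
bl [0.5927 0.3091] 0.0283
br [0.6209 0.3122] 0.0293
r [0.6307 0.3372] 0.0278
t [0.614  0.3612] 0.028
edge len 0.0283 ang 6.4
lid a [0.5463 0.0325]
lid b [0.5955 0.0256]
apex a [0.5505 0.0548]
apex b [0.5994 0.0482]
contact [0.572  0.0398]
la [0.523  0.0446]
rb [0.621  0.0306]
base- [0.4854 0.1787]
base+ [0.73   0.1412]
notchL [0.5791 0.1387]
notchR [0.6296 0.1312]
frontL [0.573  0.1424]
frontR [0.6344 0.1312]
panel- [0.4828 0.1553]
panel725 [0.6946 0.1214]
walltop- [0.4923 0.0182]
walltop-2 [0.5115 0.1309]
walltop+ [0.6801 0.0305]
walltop+2 [0.6932 0.1029]
```

The jar centre measures (0.603, 0.335), with flat normals near −23°, 37° and 97°. The 37° pair keeps the gripper body clear of the paint bottle. The drawer's y axis is at −8.4°, the panel centre is at (0.604, 0.1355) so the drawer is about 153 mm open, and the target is (0.577, 0.067).

Request:
{"name": "apply_moves", "arguments": {
  "commands": [
    [[0,0,0],[36.5,-3,0],-0.6],
    [[0,0,0],[36.5,-3,0],-0.6],
    [[0,0,0],[36.5,-3,0],-0.6],
    [[0,0,-0.13],[0,0,0],-0.6],
    [[0,0,-0.13],[0,0,0],-0.6],
    [[0,0,-0.13],[0,0,0],-0.6],
    [[0,0,-0.13],[0,0,0],-0.6],
    [[0,0,-0.13],[0,0,0],-0.6],
    [[0,0,-0.127],[0,0,0],-0.6],
    [[0,0,0],[0,0,40],-0.6],
    [[0,0,0],[0,0,40],-0.6],
    [[0,0,0],[0,0,40],-0.6],
    [[0,0,0],[0,0,40],-0.6],
    [[0,0,0],[0,0,0],-0.6],
    [[0,0,0],[0,0,0],-0.6]
  ]
}}

```text
time_s: 4.2
ee_pos: [0.6036, 0.3353, 0.1411]
eef_rot: [-0.001, 0.449, 0.893, -0.001]
force: [0.2, 0.1, 1.8]
opening: 0.803
gripper_force: 0.0
```

```bash
python3 - <<'E'
from h import *
from workcell import *
s=sense();f=grab_frame("wrist");P=pose(s);np.savez("w2.npz",P=P,**f)
y=P[:2,1];print(s["time_s"],P[:3,3].round(4),np.degrees(np.arctan2(y[1],y[0])).round(1),np.round(s["joint_pos"],2))
d=np.array([.603,.3354])-P[:2,3];print("tool dx,dy",(P[:2,:2].T@d*1e3).round(1))
C=P@f["hand_eye"]
# lid blob
g=f["img"].max(2);m=(g<45).astype(np.uint8);n,l,st,ce=cv2.connectedComponentsWithStats(m)
p=proj(f["K"],C,[.603,.3354,.064])[0];print("expected px",p.round(1))
im=f["img"][:,:,::-1].copy()
cv2.imwrite("pics/w2.png",im)
for i in range(1,n):
    if st[i,4]>500: print(st[i],ce[i].round(1))
s0=np.load("scene0.npz");print("bottle",ray(s0["K"],s0["T"],575*.7,364*.7,0.).round(3))
E
```

```text
4.2 [0.6036 0.3353 0.1411] 36.6 [-0.42  0.62 -0.19  1.51  0.13  1.03  0.  ]
tool dx,dy [ 0.5 -0.4]
expected px [277.1 210.5]
[ 249  180   57   57 2562] [277.  207.9]
[    0   243   560   177 53569] [292.4 336.5]
bottle [0.493 0.491 0.   ]
```

View pics/w2.png

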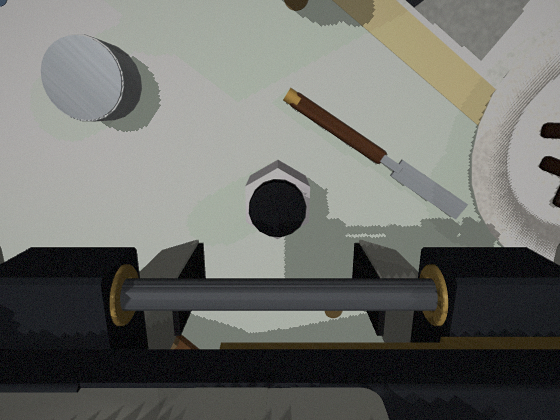

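The lid is centred between the fingers at (277,208), with a jar corner facing the camera so its flats are parallel to the pads. I'm descending and gripping.

Request:
{"name": "apply_moves", "arguments": {
  "commands": [
    [[0,0,0],[1,0,30],-0.6],
    [[0,0,0],[0,0,30],-0.6],
    [[0,0,0],[0,0,25],-0.6],
    [[0,0,0],[0,0,18],-0.6],
    [[0,0,0],[0,0,10],-0.6],
    [[0,0,0],[0,0,0],-0.6],
    [[0,0,0],[0,0,0],1],
    [[0,0,0],[0,0,0],1],
    [[0,0,0],[0,0,0],1],
    [[0,0,0],[0,0,0],1],
    [[0,0,0],[0,0,0],1],
    [[0,0,0],[0,0,0],1]
  ],
  "grip_force": 12
}}

```text
time_s: 5.45
ee_pos: [0.6036, 0.3364, 0.0292]
eef_rot: [0.0, 0.45, 0.893, 0.0]
force: [-1.6, -0.6, 5.7]
opening: 0.54
gripper_force: 12.0
```

Request:
{"name": "apply_moves", "arguments": {
  "commands": [
    [[0,0,0],[0,0,-15],1],
    [[0,0,0],[0,0,-35],1],
    [[0,0,0],[0,0,-40],1],
    [[0,0,0],[0,0,-40],1],
    [[0,0,0.13],[0,0,0],1],
    [[0,0,0.13],[0,0,0],1],
    [[0,0,0.13],[0,0,0],1],
    [[0,0,0.13],[0,0,0],1],
    [[0,0,0.13],[0,0,0],1],
    [[0,0,0.134],[0,0,0],1],
    [[0,0,0],[0,0,0],1]
  ]
}}

```text
time_s: 6.55
ee_pos: [0.6031, 0.3366, 0.1588]
eef_rot: [0.0, 0.757, 0.653, 0.0]
force: [-0.4, -0.7, -0.3]
opening: 0.545
gripper_force: 12.0
```

```bash
python3 - <<'E'
from h import *
from workcell import *
s=sense();P=pose(s);y=P[:2,1]
print(P[:3,3].round(4),P[:3,2].round(3),np.degrees(np.arctan2(y[1],y[0])).round(1),s["opening"],s["gripper_force"])
XE=np.array([-.143,-.9897])
t=np.array([.5705,.0245])-.0433*XE-.006*XE
print(t,(P[:2,:2].T@(t-P[:2,3])*1e3).round(1))
E
```

```text
[0.6031 0.3366 0.1588] [ 0.  0. -1.] -8.4 0.5450509716933019 12.00126126408577
[0.5775499  0.07329221] [-264.2   13.3]
```

Request:
{"name": "apply_moves", "arguments": {
  "commands": [
    [[0,0,0],[-30,1.9,0],1],
    [[0,0,0],[-40,1.9,0],1],
    [[0,0,0],[-40,1.9,0],1],
    [[0,0,0],[-40,1.9,0],1],
    [[0,0,0],[-40,1.9,0],1],
    [[0,0,0],[-40,1.9,0],1],
    [[0,0,0],[-34,1.9,0],1],
    [[0,0,0],[0,0,30],1],
    [[0,0,0],[0,0,20],1],
    [[0,0,0],[0,0,0],1],
    [[0,0,0],[0,0,0],1]
  ]
}}

```text
time_s: 7.65
ee_pos: [0.578, 0.0734, 0.1085]
eef_rot: [-0.0, 0.756, 0.655, -0.0]
force: [0.4, 0.7, -1.2]
opening: 0.541
gripper_force: 12.0
```

```bash
python3 - <<'E'
from h import *
from workcell import *
s=sense();f=grab_frame("wrist");P=pose(s);np.savez("w3.npz",P=P,**f)
y=P[:2,1];print(P[:3,3].round(4),np.degrees(np.arctan2(y[1],y[0])).round(1))
t=grab_frame("top");np.savez("t3.npz",**t)
A=cv2.resize(f["img"][130:420,140:420,::-1],(400,414));a=t["img"][130:240,235:335,::-1]
B=cv2.convertScaleAbs(cv2.resize(a,(400,440),interpolation=cv2.INTER_CUBIC),alpha=1.5)
c=np.zeros((440,800,3),np.uint8);c[:414,:400]=A;c[:,400:]=B;cv2.imwrite("pics/w3.png",c)
E
```

```text
[0.578  0.0734 0.1085] -8.2
```

View pics/w3.png

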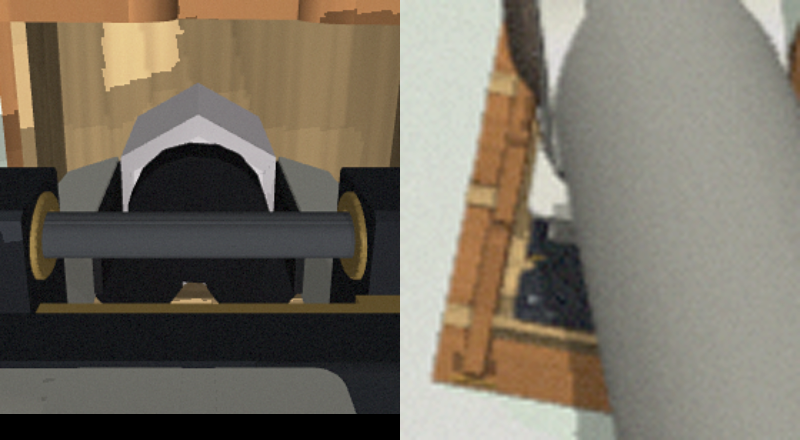

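The held jar is centred at x≈198. The gap between the packed lids sits near x≈195, y≈290. I'll read that gap numerically.

```bash
python3 - <<'E'
from h import *
f=np.load("w3.npz");g=f["img"].astype(int).sum(2)//3;K=f["K"];C=f["P"]@f["hand_eye"]
for v in range(320,344,3):print(v,g[v,252:304:1].tolist())
P=f["P"]
for v in (330,336,340):
    q=ray(K,C,278,v,.094)
    print(v,q.round(4),(P[:2,:2].T@(q[:2]-P[:2,3])*1e3).round(1))
# predicted packed lids
for p in([.5705,.0245,.094],[.5705,.0245,.078]):print(proj(K,C,p))
E
```

```text
320 [14, 24, 29, 21, 26, 21, 25, 19, 24, 26, 31, 19, 20, 18, 13, 22, 26, 24, 17, 24, 27, 23, 24, 23, 23, 26, 32, 25, 28, 28, 25, 23, 23, 20, 30, 26, 32, 22, 28, 24, 23, 29, 20, 31, 31, 29, 19, 16, 24, 23, 27, 19]
323 [24, 20, 23, 22, 29, 14, 27, 23, 25, 23, 23, 16, 21, 27, 16, 27, 19, 21, 22, 25, 19, 20, 23, 24, 24, 19, 19, 19, 30, 21, 20, 24, 20, 26, 30, 24, 19, 18, 26, 25, 21, 23, 23, 28, 26, 25, 22, 20, 17, 26, 22, 26]
326 [14, 24, 25, 30, 19, 23, 26, 23, 26, 24, 22, 32, 20, 18, 23, 24, 16, 11, 18, 26, 27, 24, 19, 23, 20, 20, 28, 29, 28, 27, 25, 20, 25, 29, 20, 26, 24, 18, 15, 26, 28, 20, 34, 27, 25, 26, 25, 28, 26, 30, 25, 24]
329 [24, 23, 23, 17, 22, 23, 25, 17, 26, 23, 19, 23, 20, 19, 25, 35, 125, 79, 72, 67, 67, 64, 67, 69, 71, 72, 71, 67, 69, 69, 74, 98, 63, 16, 22, 16, 22, 19, 26, 25, 32, 14, 26, 22, 26, 29, 23, 23, 26, 26, 24, 24]
332 [21, 24, 21, 26, 24, 29, 19, 21, 22, 21, 17, 25, 19, 24, 40, 73, 72, 71, 70, 69, 71, 73, 73, 70, 73, 74, 72, 71, 70, 73, 75, 71, 72, 45, 18, 17, 22, 8, 16, 25, 34, 18, 24, 21, 23, 27, 25, 29, 27, 20, 18, 16]
335 [21, 24, 15, 29, 21, 16, 22, 23, 18, 24, 22, 18, 46, 63, 62, 63, 61, 63, 64, 62, 63, 60, 63, 63, 64, 63, 61, 59, 64, 62, 59, 65, 61, 66, 65, 40, 23, 15, 22, 30, 24, 18, 20, 19, 16, 15, 28, 21, 25, 25, 16, 27]
338 [23, 18, 20, 27, 18, 21, 15, 12, 19, 26, 74, 88, 74, 74, 72, 74, 70, 73, 73, 74, 70, 74, 73, 68, 70, 66, 72, 67, 68, 73, 71, 72, 75, 75, 73, 74, 73, 75, 15, 13, 21, 28, 22, 25, 22, 25, 24, 20, 24, 26, 28, 10]
341 [22, 17, 19, 3, 18, 18, 18, 70, 170, 167, 168, 169, 166, 166, 167, 168, 168, 163, 165, 163, 170, 165, 168, 165, 167, 164, 167, 164, 167, 169, 170, 167, 166, 168, 168, 165, 109, 112, 112, 114, 55, 12, 8, 20, 21, 17, 20, 20, 24, 22, 23, 13]
330 [0.5702 0.0183 0.094 ] [-55.7   0.2]
336 [0.5696 0.0141 0.094 ] [-59.9   0.2]
340 [0.5692 0.0113 0.094 ] [-62.7   0.2]
[[276.96152722 320.9875154 ]]
[[277.04777278 306.31871228]]
```

Request:
{"name": "apply_moves", "arguments": {
  "commands": [
    [[0,0,0],[0,-1.5,20],1],
    [[0,0,0],[0,0,15],1],
    [[0,0,0],[0,0,8],1],
    [[0,0,0],[0,0,4],1],
    [[0,0,0],[0,0,0],1],
    [[0,0,0],[0,0,1],1],
    [[0,0,0],[0,0,0],1]
  ]
}}

```text
time_s: 8.45
ee_pos: [0.5769, 0.0734, 0.0606]
eef_rot: [0.0, 0.757, 0.654, 0.0]
force: [-0.3, 0.3, -0.6]
opening: 0.541
gripper_force: 12.0
```

Request:
{"name": "apply_moves", "arguments": {
  "commands": [
    [[0,0,0],[0,0,0.5],1],
    [[0,0,0],[0,0,0],1]
  ]
}}

```text
time_s: 8.65
ee_pos: [0.5767, 0.0734, 0.0599]
eef_rot: [0.0, 0.757, 0.654, 0.0]
force: [0.1, -0.6, -1.2]
opening: 0.538
gripper_force: 12.0
```

Request:
{"name": "apply_moves", "arguments": {
  "commands": [
    [[0,0,0],[-1.5,0,0.4],1],
    [[0,0,0],[-1.5,0,0],1],
    [[0,0,0],[0,0,0],1]
  ]
}}

```text
time_s: 8.95
ee_pos: [0.576, 0.0699, 0.0592]
eef_rot: [0.0, 0.757, 0.653, -0.0]
force: [0.1, -0.7, -0.3]
opening: 0.547
gripper_force: 12.0
```

Request:
{"name": "apply_moves", "arguments": {
  "commands": [
    [[0,0,0],[-1,0,0],1],
    [[0,0,0],[-1,0,0],1],
    [[0,0,0],[0,0,0],1]
  ]
}}

```text
time_s: 9.25
ee_pos: [0.5757, 0.0682, 0.0592]
eef_rot: [0.0, 0.757, 0.654, -0.0]
force: [0.6, -0.3, -0.6]
opening: 0.544
gripper_force: 12.0
```

Request:
{"name": "apply_moves", "arguments": {
  "commands": [
    [[0,0,0],[-1,0,0],1],
    [[0,0,0],[0,0,0],1]
  ]
}}

```text
time_s: 9.45
ee_pos: [0.5756, 0.0673, 0.0592]
eef_rot: [0.0, 0.757, 0.654, -0.0]
force: [0.4, 0.7, -0.8]
opening: 0.543
gripper_force: 12.0
```

Request:
{"name": "apply_moves", "arguments": {
  "commands": [
    [[0,0,0],[-1,0,0],1],
    [[0,0,0],[0,0,0],1]
  ]
}}

```text
time_s: 9.65
ee_pos: [0.5755, 0.0665, 0.0592]
eef_rot: [-0.0, 0.757, 0.654, 0.0]
force: [-0.7, -0.5, -1.2]
opening: 0.546
gripper_force: 12.0
```

Request:
{"name": "apply_moves", "arguments": {
  "commands": [
    [[0,0,0],[-1,0,0],1],
    [[0,0,0],[0,0,0],1]
  ]
}}

```text
time_s: 9.85
ee_pos: [0.5753, 0.0658, 0.0592]
eef_rot: [-0.0, 0.757, 0.654, 0.0]
force: [0.1, 2.5, -1.2]
opening: 0.546
gripper_force: 12.0
```

Request:
{"name": "apply_moves", "arguments": {
  "commands": [
    [[0,0,0],[-0.7,0,0],1],
    [[0,0,0],[0,0,0],1]
  ]
}}

```text
time_s: 10.05
ee_pos: [0.5753, 0.0652, 0.0593]
eef_rot: [-0.0, 0.757, 0.654, 0.0]
force: [-1.1, 1.6, -0.2]
opening: 0.547
gripper_force: 12.0
```

```bash
python3 - <<'E'
from h import *
from workcell import *
s=sense();f=grab_frame("wrist");P=pose(s);np.savez("w4.npz",P=P,**f)
print(P[:3,3].round(4),s["force"],s["time_s"])
g=f["img"].astype(int).sum(2)//3
for v in range(320,344,4):
    print(v,np.flatnonzero(g[v,240:310]>45).tolist()[:1],np.flatnonzero(g[v,240:310]>45).tolist()[-1:])
A=cv2.resize(f["img"][150:350,150:410,::-1],(780,600),interpolation=cv2.INTER_CUBIC)
cv2.imwrite("pics/w4.png",A)
E
```

```text
[0.5753 0.0652 0.0593] [-1.07195673  1.60461398 -0.22738237] 10.05
320 [8] [69]
324 [14] [63]
328 [18] [58]
332 [21] [55]
336 [24] [52]
340 [27] [49]
```

View pics/w4.png

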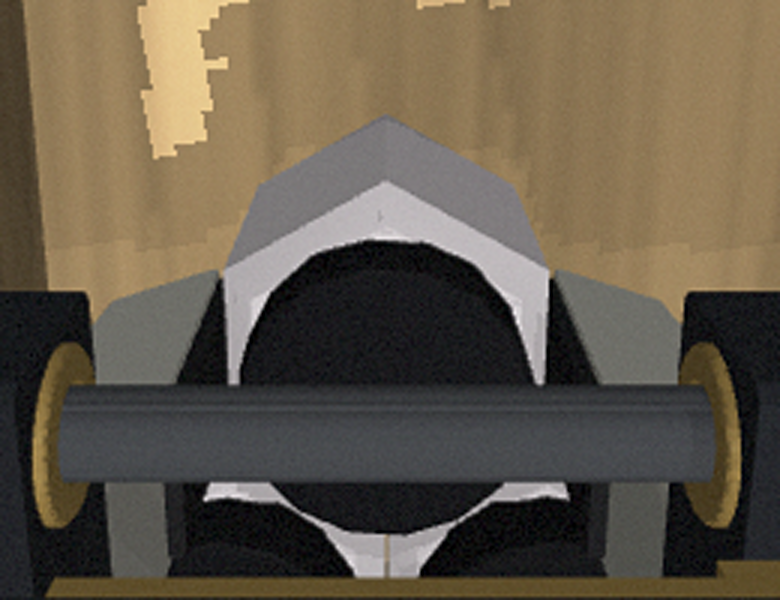

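The held jar's apex and the seam between the packed jars are both at x≈387, so it is centred in the notch and in contact (about 2 N). I'm releasing it and rising.

Request:
{"name": "apply_moves", "arguments": {
  "commands": [
    [[0,0,0],[0,0,0],0.0],
    [[0,0,0],[0,0,0],-0.1],
    [[0,0,0],[0,0,0],-0.25],
    [[0,0,0],[0,0,0],-0.35],
    [[0,0,0],[0,0,0],-0.35],
    [[0,0,0],[0,0,0],-0.35],
    [[0,0,0],[0,0,-6],-0.35],
    [[0,0,0],[0,0,-15],-0.35],
    [[0,0,0],[0,0,-30],-0.35],
    [[0,0,0],[0,0,-40],-0.35],
    [[0,0,0],[0,0,-20],-0.35],
    [[0,0,0],[0,0,0],-0.35]
  ]
}}

```text
time_s: 11.3
ee_pos: [0.5784, 0.0652, 0.1756]
eef_rot: [0.002, 0.757, 0.654, 0.004]
force: [-0.2, -0.1, 0.0]
opening: 0.676
gripper_force: 0.0
```

```bash
python3 - <<'E'
from h import *
from workcell import *
s=sense();P=pose(s);print(P[:3,3].round(4),P[:3,0].round(3),P[:3,1].round(3),np.round(s["joint_pos"],2),s["opening"])
XE=np.array([-.146,-.9893]);t=np.array([.604,.1355])-.06*XE
print(t,(P[:2,:2].T@(t-P[:2,3])*1e3).round(1))
E
```

```text
[0.5784 0.0652 0.1756] [0.146 0.989 0.003] [ 0.989 -0.146  0.008] [-0.18  0.38  0.03  1.79 -0.01  0.96 -0.29] 0.6755479259579176
[0.61276  0.194858] [133.3  15.1]
```

Request:
{"name": "apply_moves", "arguments": {
  "commands": [
    [[0,0,0],[40,5,0],1],
    [[0,0,0],[40,5,0],1],
    [[0,0,0],[40,5,0],1],
    [[0,0,0],[35,0,0],1],
    [[0,-0.131,0],[0,0,0],1],
    [[0,-0.131,0],[0,0,0],1],
    [[0,-0.131,0],[0,0,0],1],
    [[0,-0.131,0],[0,0,0],1],
    [[0,-0.131,0],[0,0,0],1],
    [[0,-0.131,0],[0,0,0],1],
    [[0,0,0],[0,0,0],1],
    [[0,0,0],[0,0,0],1]
  ]
}}

```text
time_s: 12.5
ee_pos: [0.6119, 0.2162, 0.1684]
eef_rot: [0.25, 0.698, 0.605, -0.291]
force: [0.2, -0.7, 0.7]
opening: 0.005
gripper_force: 0.0
```

```bash
cat > st.py <<'E'
from h import *
from workcell import *
s=sense();P=pose(s);print(s["time_s"],P[:3,3].round(4),"x",P[:3,0].round(3),"y",P[:3,1].round(3),"z",P[:3,2].round(3),np.round(s["joint_pos"],2),round(s["opening"],3))
XE=np.array([-.146,-.9893]);YE=np.array([.9893,-.146]);d=P[:2,3]-[.604,.1355]
print("along",(d@XE).round(4),"off-centre",(d@YE).round(4))
E
python3 st.py; python3 - <<'E'
from h import *
from workcell import *
t=grab_frame("top");np.savez("t5.npz",**t)
a=t["img"][130:235,235:345,::-1]
cv2.imwrite("pics/t5.png",cv2.convertScaleAbs(cv2.resize(a,(770,560),None,0,0,cv2.INTER_CUBIC),alpha=1.5))
E
```

```text
12.5 [0.6119 0.2162 0.1684] x [ 0.1    0.699 -0.708] y [ 0.99  -0.144 -0.002] z [-0.104 -0.7   -0.706] [-0.76  0.9   0.18  1.19  0.4   1.64 -0.85] 0.005
along -0.081 off-centre -0.004
```

View pics/t5.png

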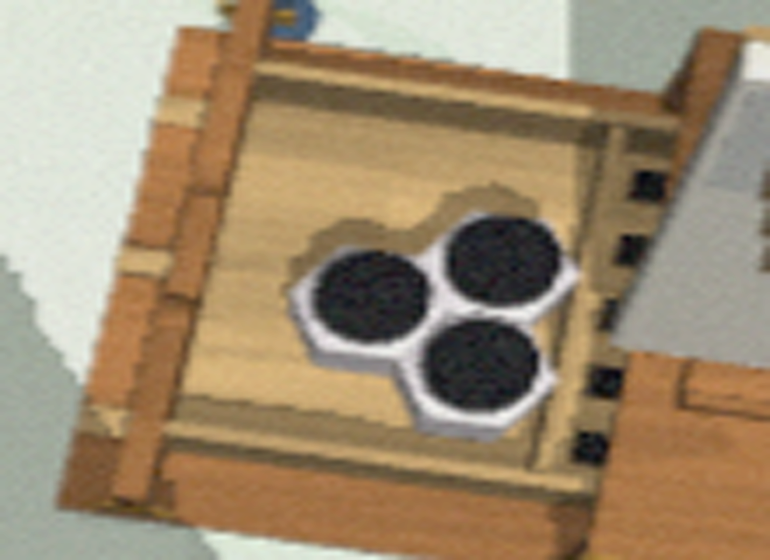

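The three jars are nested in contact: lids at (372,297), (503,260) and (481,366). Now I'll lower the leaned tool in front of the notch.

Request:
{"name": "apply_moves", "arguments": {
  "commands": [
    [[0,0,0],[20,1,20],1],
    [[0,0,0],[20,1,20],1],
    [[0,0,0],[20,1,20],1],
    [[0,0,0],[22,1,22],1],
    [[0,0,0],[-13,0,13],1],
    [[0,0,0],[-13,0,13],1],
    [[0,0,0],[-9,0,9],1],
    [[0,0,0],[0,0,0],1],
    [[0,0,0],[0,0,0],1]
  ]
}}

```text
time_s: 13.45
ee_pos: [0.6104, 0.1663, 0.0562]
eef_rot: [0.25, 0.7, 0.603, -0.288]
force: [-0.2, 0.3, 0.1]
opening: 0.007
gripper_force: 0.0
```

```bash
python3 st.py
```

```text
13.45 [0.6104 0.1663 0.0562] x [ 0.106  0.701 -0.705] y [ 0.989 -0.147  0.002] z [-0.102 -0.698 -0.709] [-0.72  0.99  0.18  1.31  0.41  1.43 -0.91] 0.007
along -0.0314 off-centre 0.0018
```

Request:
{"name": "apply_moves", "arguments": {
  "commands": [
    [[0,0,0],[3.5,0,3.5],1],
    [[0,0,0],[-2.8,0,2.8],1],
    [[0,0,0],[-2.8,0,2.8],1],
    [[0,0,0],[-2,0,2],1],
    [[0,0,0],[-2,0,2],1],
    [[0,0,0],[-2,0,2],1]
  ]
}}

```text
time_s: 14.05
ee_pos: [0.6069, 0.1498, 0.0493]
eef_rot: [0.25, 0.699, 0.604, -0.29]
force: [0.0, 0.5, 0.4]
opening: 0.008
gripper_force: 0.0
```

Request:
{"name": "apply_moves", "arguments": {
  "commands": [
    [[0,0,0],[-1.5,0,1.5],1],
    [[0,0,0],[-1.5,0,1.5],1],
    [[0,0,0],[-1.5,0,1.5],1],
    [[0,0,0],[-1.5,0,1.5],1]
  ]
}}

```text
time_s: 14.45
ee_pos: [0.6057, 0.1416, 0.0494]
eef_rot: [0.25, 0.699, 0.604, -0.29]
force: [1.0, 0.4, 0.7]
opening: 0.006
gripper_force: 0.0
```

```bash
python3 st.py
```

```text
14.45 [0.6057 0.1416 0.0494] x [ 0.103  0.699 -0.707] y [ 0.989 -0.145  0.   ] z [-0.103 -0.7   -0.707] [-0.7   0.97  0.18  1.36  0.43  1.38 -0.91] 0.006
along -0.0063 off-centre 0.0008
```

```bash
python3 - <<'E'
from h import *
from workcell import *
t=grab_frame("top");np.savez("t6.npz",**t);o=np.load("t5.npz")
K,T=o["K"],o["T"]
for x,y in((240,30),(197,190)):print(ray(K,T,234.6+x/7,129.6+y*105/560,.085).round(4))
a=cv2.cvtColor(o["img"],cv2.COLOR_RGB2GRAY)[130:235,235:345];b=cv2.cvtColor(t["img"],cv2.COLOR_RGB2GRAY)[130:235,235:345]
d=cv2.absdiff(a,b)>40;print(d.sum());ys,xs=np.nonzero(d)
if len(xs):print(xs.min()*7,xs.max()*7,ys.min()*5.33,ys.max()*5.33)
# lid positions
for im in(a,b):
    m=(im[10:90,30:85]<35).astype(np.uint8);n,l,st,ce=cv2.connectedComponentsWithStats(m);print([ (c+[30,10]).round(2).tolist() for c,s in zip(ce[1:],st[1:]) if s[4]>80])
print(sense()["force"])
E
```

```text
[0.703  0.1149 0.085 ]
[0.6242 0.1277 0.085 ]
618
0 231 0.0 554.32
[[71.42, 48.28], [52.72, 54.99], [68.28, 67.89]]
[[71.34, 48.25], [52.77, 54.89], [68.3, 67.89]]
[ 0.17370263 -0.62868582 -0.05171563]
```

Request:
{"name": "apply_moves", "arguments": {
  "commands": [
    [[0,0,0],[-1.4,0,1.4],1],
    [[0,0,0],[-1.4,0,1.4],1],
    [[0,0,0],[-1.4,0,1.4],1]
  ]
}}

```text
time_s: 14.8
ee_pos: [0.6048, 0.1357, 0.0493]
eef_rot: [0.25, 0.699, 0.604, -0.29]
force: [0.2, -0.6, -0.7]
opening: 0.006
gripper_force: 0.0
```

Request:
{"name": "apply_moves", "arguments": {
  "commands": [
    [[0,0,0],[-1.4,0,1.4],1],
    [[0,0,0],[-1.4,0,1.4],1],
    [[0,0,0],[-1.4,0,1.4],1]
  ]
}}

```text
time_s: 15.1
ee_pos: [0.6041, 0.1307, 0.0493]
eef_rot: [0.25, 0.699, 0.604, -0.289]
force: [1.0, 1.7, -0.3]
opening: 0.004
gripper_force: 1.2
```

```bash
cat > lids.py <<'E'
from h import *
from workcell import *
t=grab_frame("top");b=cv2.cvtColor(t["img"],cv2.COLOR_RGB2GRAY)[130:235,235:345]
m=(b[10:90,30:85]<35).astype(np.uint8);n,l,st,ce=cv2.connectedComponentsWithStats(m);print([ (c+[30,10]).round(2).tolist() for c,s in zip(ce[1:],st[1:]) if s[4]>80])
E
python3 st.py;python3 lids.py
```

```text
15.1 [0.6041 0.1307 0.0493] x [ 0.102  0.7   -0.707] y [ 0.989 -0.145  0.   ] z [-0.102 -0.699 -0.708] [-0.7   0.96  0.19  1.39  0.43  1.37 -0.91] 0.004
along 0.0047 off-centre 0.0008
[[72.9, 48.45], [54.17, 55.34], [69.53, 68.16]]
```

Request:
{"name": "apply_moves", "arguments": {
  "commands": [
    [[0,0,0],[-2,0,2],1],
    [[0,0,0],[-2.5,0,2.5],1],
    [[0,0,0],[-3,0,3],1],
    [[0,0,0],[-3,0,3],1],
    [[0,0,0],[-3,0,3],1],
    [[0,0,0],[-3,0,3],1],
    [[0,0,0],[-3,0,3],1],
    [[0,0,0],[-3,0,3],1]
  ]
}}

```text
time_s: 15.95
ee_pos: [0.5993, 0.0981, 0.0493]
eef_rot: [0.25, 0.699, 0.604, -0.29]
force: [-0.5, 2.5, 0.0]
opening: 0.002
gripper_force: 1.2
```

```bash
python3 st.py;python3 lids.py
```

```text
15.95 [0.5993 0.0981 0.0493] x [ 0.103  0.699 -0.707] y [ 0.989 -0.146 -0.   ] z [-0.103 -0.7   -0.707] [-0.68  0.93  0.2   1.45  0.45  1.32 -0.9 ] 0.002
along 0.0377 off-centre 0.0008
[[67.05, 57.69], [80.21, 70.64]]
```

Request:
{"name": "apply_moves", "arguments": {
  "commands": [
    [[0,0,0],[-3,0,3],1],
    [[0,0,0],[-3,0,3],1],
    [[0,0,0],[-3,0,3],1],
    [[0,0,0],[-3,0,3],1],
    [[0,0,0],[-3,0,3],1],
    [[0,0,0],[-3,0,3],1],
    [[0,0,0],[-3,0,3],1],
    [[0,0,0],[-3,0,3],1],
    [[0,0,0],[-3,0,3],1],
    [[0,0,0],[-3,0,3],1],
    [[0,0,0],[-3,0,3],1],
    [[0,0,0],[-3,0,3],1]
  ]
}}

```text
time_s: 17.2
ee_pos: [0.5919, 0.0478, 0.0494]
eef_rot: [0.25, 0.699, 0.604, -0.29]
force: [-0.0, 2.2, -0.2]
opening: 0.004
gripper_force: 1.2
```

```bash
python3 st.py
```

```text
17.2 [0.5919 0.0478 0.0494] x [ 0.103  0.699 -0.708] y [ 0.989 -0.145 -0.   ] z [-0.103 -0.7   -0.707] [-0.64  0.9   0.22  1.54  0.48  1.25 -0.89] 0.004
along 0.0886 off-centre 0.0008
```

Request:
{"name": "apply_moves", "arguments": {
  "commands": [
    [[0,0,0],[-3,0,3],1],
    [[0,0,0],[-3,0,3],1],
    [[0,0,0],[-3,0,3],1],
    [[0,0,0],[-3,0,3],1],
    [[0,0,0],[-3,0,3],1],
    [[0,0,0],[-3,0,3],1],
    [[0,0,0],[-3,0,3],1],
    [[0,0,0],[-3,0,3],1],
    [[0,0,0],[-2.5,0,2.5],1],
    [[0,0,0],[-2,0,2],1],
    [[0,0,0],[-1.5,0,1.5],1]
  ]
}}

```text
time_s: 18.3
ee_pos: [0.5857, 0.0058, 0.0494]
eef_rot: [0.25, 0.699, 0.604, -0.29]
force: [0.3, 2.8, -1.0]
opening: 0.003
gripper_force: 1.1
```

Request:
{"name": "apply_moves", "arguments": {
  "commands": [
    [[0,0,0],[-1.4,0,1.4],1],
    [[0,0,0],[-1.4,0,1.4],1],
    [[0,0,0],[-1.4,0,1.4],1],
    [[0,0,0],[-1.4,0,1.4],1]
  ]
}}

```text
time_s: 18.7
ee_pos: [0.5846, -0.0018, 0.0494]
eef_rot: [0.25, 0.699, 0.604, -0.29]
force: [0.3, 1.8, -1.2]
opening: 0.002
gripper_force: 1.1
```

```bash
python3 st.py
```

```text
18.7 [ 0.5846 -0.0018  0.0494] x [ 0.103  0.699 -0.707] y [ 0.989 -0.145 -0.   ] z [-0.103 -0.7   -0.707] [-0.6   0.86  0.24  1.62  0.51  1.18 -0.87] 0.002
along 0.1387 off-centre 0.0009
```

Request:
{"name": "apply_moves", "arguments": {
  "commands": [
    [[0,0,0],[-1.4,0,1.4],1],
    [[0,0,0],[-1.4,0,1.4],1],
    [[0,0,0],[-1.4,0,1.4],1]
  ]
}}

```text
time_s: 19.0
ee_pos: [0.5838, -0.0078, 0.0494]
eef_rot: [0.25, 0.699, 0.604, -0.29]
force: [-0.1, 2.6, -0.3]
opening: 0.001
gripper_force: 1.1
```

Request:
{"name": "apply_moves", "arguments": {
  "commands": [
    [[0,0,0],[-1.4,0,1.4],1],
    [[0,0,0],[-1,0,1],1]
  ]
}}

```text
time_s: 19.2
ee_pos: [0.5832, -0.0112, 0.0494]
eef_rot: [0.25, 0.699, 0.604, -0.29]
force: [-0.1, 2.3, -1.0]
opening: 0.004
gripper_force: 1.1
```

Request:
{"name": "apply_moves", "arguments": {
  "commands": [
    [[0,0,0],[-1,0,1],1],
    [[0,0,0],[-1,0,1],1]
  ]
}}

```text
time_s: 19.4
ee_pos: [0.5829, -0.0138, 0.0494]
eef_rot: [0.25, 0.699, 0.604, -0.29]
force: [0.8, 3.0, -1.1]
opening: 0.004
gripper_force: 1.1
```

Request:
{"name": "apply_moves", "arguments": {
  "commands": [
    [[0,0,0],[-1,0,1],1],
    [[0,0,0],[-0.7,0,0.7],1]
  ]
}}

```text
time_s: 19.6
ee_pos: [0.5827, -0.0156, 0.0493]
eef_rot: [0.25, 0.699, 0.604, -0.289]
force: [0.5, 5.5, 1.0]
opening: 0.008
gripper_force: 2.3
```

Request:
{"name": "apply_moves", "arguments": {
  "commands": [
    [[0,0,0],[-0.5,0,0.5],1],
    [[0,0,0],[0,0,0],1]
  ]
}}

```text
time_s: 19.8
ee_pos: [0.5825, -0.0164, 0.0494]
eef_rot: [0.25, 0.699, 0.604, -0.29]
force: [-0.1, 3.9, -0.3]
opening: 0.007
gripper_force: 2.1
```

Request:
{"name": "apply_moves", "arguments": {
  "commands": [
    [[0,0,0],[-0.5,0,0.5],1],
    [[0,0,0],[0,0,0],1]
  ]
}}

```text
time_s: 20.0
ee_pos: [0.5822, -0.0174, 0.0494]
eef_rot: [0.25, 0.699, 0.604, -0.29]
force: [-0.1, 3.9, -0.9]
opening: 0.009
gripper_force: 2.1
```

```bash
python3 st.py; python3 -c "
from workcell import *;print(sense()['force'])"
```

```text
20.0 [ 0.5822 -0.0174  0.0494] x [ 0.103  0.699 -0.707] y [ 0.989 -0.145 -0.   ] z [-0.103 -0.7   -0.707] [-0.59  0.86  0.25  1.65  0.52  1.15 -0.87] 0.009
along 0.1545 off-centre 0.0008
[-0.07497346  3.8685794  -0.93661505]
```

Still following commands at about 4 N, so it is not home yet. I'll continue gently.

Request:
{"name": "apply_moves", "arguments": {
  "commands": [
    [[0,0,0],[-0.7,0,0.7],1],
    [[0,0,0],[-0.7,0,0.7],1],
    [[0,0,0],[0,0,0],1]
  ]
}}

```text
time_s: 20.3
ee_pos: [0.5822, -0.0183, 0.0492]
eef_rot: [0.25, 0.699, 0.604, -0.289]
force: [-0.4, 6.8, -0.5]
opening: 0.007
gripper_force: 3.3
```

Request:
{"name": "apply_moves", "arguments": {
  "commands": [
    [[0,0,0],[-0.7,0,0.7],1],
    [[0,0,0],[-0.7,0,0.7],1],
    [[0,0,0],[0,0,0],1]
  ]
}}

```text
time_s: 20.6
ee_pos: [0.5822, -0.0185, 0.0491]
eef_rot: [0.25, 0.699, 0.605, -0.288]
force: [-0.6, 10.8, 2.2]
opening: 0.007
gripper_force: 5.1
```

Request:
{"name": "apply_moves", "arguments": {
  "commands": [
    [[0,0,0],[-0.7,0,0.7],1],
    [[0,0,0],[-0.7,0,0.7],1],
    [[0,0,0],[0,0,0],1]
  ]
}}

```text
time_s: 20.9
ee_pos: [0.5822, -0.0186, 0.049]
eef_rot: [0.249, 0.699, 0.606, -0.287]
force: [-1.0, 13.5, 3.9]
opening: 0.002
gripper_force: 6.9
```

Request:
{"name": "apply_moves", "arguments": {
  "commands": [
    [[0,0,0],[2,0,-2],1],
    [[0,0,0],[3,0,-3],1],
    [[0,0,0],[10,0,-10],1],
    [[0,0,0],[20,0,-20],1],
    [[0,0,0],[25,0,-25],1],
    [[0,0,0],[25,0,-25],1],
    [[0,0,0],[25,0,-25],1],
    [[0,0,0],[-10,0,-25],1],
    [[0,0,0],[-20,0,-25],1],
    [[0,0,0],[0,0,0],1],
    [[0,0,0],[0,0,0],1]
  ]
}}

```text
time_s: 22.0
ee_pos: [0.6066, 0.1441, 0.1067]
eef_rot: [0.251, 0.7, 0.603, -0.29]
force: [-0.3, -0.7, -0.5]
opening: 0.005
gripper_force: 0.0
```

```bash
python3 st.py; python3 - <<'E'
from h import *
from workcell import *
w=grab_frame("wrist");P=pose(sense());t=grab_frame("top")
cv2.imwrite("pics/t7.png",t["img"][:,:,::-1])
K,T=t["K"],t["T"]
XE=np.array([-.146,-.9893]);YE=np.array([.9893,-.146]);c0=np.array([.604,.1355])
hsv=cv2.cvtColor(t["img"],cv2.COLOR_RGB2HSV)
lab=cv2.cvtColor(t["img"],cv2.COLOR_RGB2LAB).astype(int)
# profile along drawer axis at several lateral offsets, height of board top .012
for y in(-.10,-.06,.06,.10):
    pts=[np.r_[c0+XE*a+YE*y,.012] for a in np.arange(-.04,.19,.006)]
    uv=proj(K,T,pts).round().astype(int)
    print(y,[int(lab[v,u,0]) for u,v in uv])
E
```

```text
22.0 [0.6066 0.1441 0.1067] x [ 0.104  0.699 -0.708] y [ 0.989 -0.146  0.001] z [-0.103 -0.7   -0.707] [-0.71  0.9   0.19  1.36  0.43  1.45 -0.87] 0.005
along -0.0089 off-centre 0.0014
-0.1 [122, 124, 121, 79, 71, 70, 69, 69, 70, 65, 69, 99, 91, 92, 93, 92, 95, 91, 93, 92, 92, 88, 91, 91, 88, 88, 89, 92, 90, 88, 91, 87, 65, 43, 91, 82, 65, 94, 92]
-0.06 [122, 120, 119, 96, 74, 90, 100, 101, 105, 96, 101, 100, 96, 101, 99, 97, 97, 95, 92, 95, 93, 92, 93, 89, 88, 100, 99, 100, 99, 96, 97, 97, 71, 40, 87, 91, 71, 90, 87]
0.06 [120, 119, 119, 88, 102, 102, 103, 102, 102, 102, 99, 99, 98, 102, 101, 99, 102, 98, 101, 98, 98, 100, 101, 99, 101, 100, 101, 99, 105, 103, 103, 72, 75, 48, 66, 69, 83, 103, 116]
0.1 [161, 161, 163, 149, 101, 100, 100, 97, 101, 97, 100, 99, 102, 98, 101, 102, 98, 102, 97, 102, 105, 103, 102, 102, 99, 103, 98, 101, 105, 102, 67, 73, 71, 47, 61, 66, 56, 75, 85]
```

```bash
python3 -c "
from workcell import *;print(sign_off())"
```

```text
the job is handed in; nothing more can be done
None
```

I nested the jar against the two in the drawer and pushed the drawer home along its centre line (about 153 mm of travel, stopped at 13.5 N). The tool was leaned back 45° to clear the painting, and I handed the job in at about 22 s; I could not see the jars once the drawer was shut, so the nesting was last confirmed just before the push.

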